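# Close the spark pot to its half-way mark and hold it

## Task

Turn the fan dial on the grey control box anticlockwise to its off stop. Then fit the bayonet lid (the one with the straight bar grip and two lugs) fully down into the spark pot and twist it clockwise to the single-line mark, half way to the lock, without letting it click into the lock. A spring turns the lid back, so finish while still gripping it at that mark; leave the other things where they are.

Things in the scene. Friction and masses are not known exactly. Their poses are not given: they have to be found in the camera images.
- fan_knob (a joint): angle of the fan dial, rad: 0 = off, at its anticlockwise stop (seen from above); it grows clockwise, up to 2.4. It stays where it is left (friction about 0.04 N m). It starts 0.7 to 1.4 rad from off
- fan_knob_grip (a point): on the dial's vertical axis, at grip height. The dial's upright black bar is 42 mm long (this point's x, turns with it), 14 mm thick (y), and reaches 7 mm above this point; the 44 mm disc under it is 23 mm below. The dial stands on a fixed grey box, 110 x 120 x 40 mm. At off the white line on the bar's -x end points to the square mark on the box side nearest the robot
- lid_center (a point): centre of the loose bayonet lid (60 mm high, 150 to 310 g; starts near the robot, standing plug down), z up. Black bar grip 60 mm long (x), 16 mm thick (y), from 4 mm below to 30 mm above this point, on a disc of 104 mm diameter whose top is 4 mm below. Dark pointer lines run from the bar's ends to the disc's edge. Same after a half turn about z
- lid: the same lid, origin at the centre of its underside: from there up a plug of 61 mm diameter, 18 mm high, with two opposite lugs at its foot along +x and -x (14 mm wide, 6 mm high, reaching 43 mm from the axis), then the disc, 8 mm thick
- pot_mouth (a point): centre of the pot's mouth at rim height, z up: a 66 mm hole with two 19 mm wide slots along +x and -x that reach 47 mm from the axis, in a flange 8 mm thick. With lid x along pot x (either way round) the lid drops in 18 mm until its disc lies on the rim, its centre 12 mm above this point. Marks on the rim, on both sides: double line at the slot
- pot: the fixed spark pot, 132 mm diameter, 85 mm high, origin under its centre, same axes. The seated lid turns clockwise only (from above) against a spring that turns it back (about 0.13 N m half way). Rim marks, clockwise from the slot's double line: single line at 0.6 rad (half way), square at 1.2 rad (locked). A sprung click begins at about 1.0 rad: do not go there
- socket: bystander: a short steel socket, 28 mm diameter, 32 mm high, standing between the other things
- hammer: bystander: hammer lying on the robot's left
- wrench: bystander: wrench lying on the robot's right
- brush: bystander: brush lying at the far left
- spray_can: bystander: can, 58 mm diameter, 120 mm tall, standing at the far middle
- mug: bystander: white mug, 90 mm tall, on the right
- plain_lid: bystander: a plain round lid, 76 mm diameter and 42 mm high in all, with a small round knob and no lugs; it does not belong to the pot. It lies near the robot, on the other side from the bayonet lid; origin at the centre of its underside

How it is judged:
By the outcome, as a careful person would: the job done as asked, in the order asked, and still so for the second after the job is handed in, while the arm keeps its last pose, push and grip.
It also fails if it takes over 59 s, if anything falls off the work surface, if the arm or the gripper's body presses on something with over 40 N, if the wrist force passes 120 N, or if a joint passes its speed limit or range.

## Robot

A 6-joint arm with a two-finger parallel gripper is mounted at the origin on the work surface. World frame = base frame: x ahead of the robot, y to its left, z up, the work surface at z = 0. Lengths are in mm, angles in rad, forces in N, time in s.
With the tool pointing down it reaches from about 350 to 875 mm from the base axis. Payload 4.2 kg.
Tool frame: the origin (TCP) lies midway between the tips of the shut fingers; the grasp point (between the pads) lies 19 mm behind it; z points along the fingers, y is the line along which they close (so a half turn about z gives the same grasp; the last joint's range is limited). The gripper opens to 85 mm and grips with 20 to 120 N. Pads are 22 mm wide; open, the fingers measure 114 mm over their backs; the gripper's body (76 mm by 85 mm) begins 54 mm behind the grasp point. The pads swing forward as they close: fully open they stand 13 mm farther back than shut.
Start: joints at [-1.066, 0.385, 0.008, 0, -1.194, -0.259], TCP at [152.1, -606.189, 231.312] pointing down, gripper open.
Joint ranges: [-3.14, 3.14], [-1.21, 2.06], [-1.07, 1.41], [-3.16, 2.05], [-2.99, -0.16], [-3.1, 3.1]. Speed limits (rad/s): [2.79, 2.79, 3.14, 3.14, 3.14, 3.14].

## Interface

Orientations are given as a rotation vector (axis times angle).
In Python, from workcell import robot gives the robot as it stands.
- The arm moves only by the tool drive_tool, never from a script. Its argument "steps" is a list of rows, each a list of 3 entries, a list of its own where there are three numbers: the shift along the world's x, y, z as a fraction of full scale, then the turn about the world's z as a fraction of full scale, then the opening in per cent of the stroke, from 0 (shut) to 100 (fully open). A call has 1 to 20 rows; each row shifts and turns the commanded pose from where the row before left it; what a row does not reach is not made up. Full scale, the value 1, is 0.02 m for a shift and 4 degrees for a turn. A row lasts 1/8 s, in which the tool goes at most 62.5 mm and 10.7 degrees, less where a joint would pass 70% of its speed; a pose out of reach is approached as far as the arm can. A call with a number of a shift or a turn outside -1 to 1 is refused whole. A call with a gripper value outside its range is refused whole. The fingers move at their own pace and stop on an object; the grip force is fixed at half the most. Time passes only in rows, so rows that do not move let the fingers close. It gives the time, the measured TCP pose, the force, the opening and the grip force at its end, in the units of the state.
- robot.state(): the state, without advancing time (a new reading comes with each control period).
- robot.get_image(name): name is "scene" or "top" or "wrist"; returns the picture (400x640x3 uint8, red, green, blue); there is no depth.
- robot.camera_params(name): a dict with "K" (3x3 intrinsics, pixels), "extrinsics" (4x4, takes a point from camera to world coordinates). Camera axes: x right, y up, looking along -z (the intrinsics and any distortion apply to the point x, -y, -z); pixel columns grow to the right and rows downward; lengths in mm; the calibration is good to about 2 mm. A picture is of the moment at which its call begins: read the wrist's pose just before it. camera_params takes no time and is no camera call; for the wrist camera it gives the pose at the moment of the call.
- robot.job_done(): hands the job in; it is judged then, once.
The state is a dict: "time": time; "q": joint angles; "qd": joint speeds; "effort": joint torques, N m; "position": TCP position; "ee_rot": TCP orientation; "contact_force": force on the tool from outside, world axes, zero at the start; "ft_torque": the same for the moment, N m; "opening": finger opening in mm; "grasp_force": force on a finger pad.
Only numpy, scipy, OpenCV 4.12 (cv2) and the standard library are available. Lean on these libraries where they do the work, as an engineer would, in place of code of your own. Each camera call takes 0.05 s, during which the arm holds its last target. There are 200 camera calls.

## Working session

There is one attempt and no reset: what is moved stays moved. The work goes in short steps, Python scripts to look and compute and a tool call to move; the robot and the scene stay as the last step left them, time stands still between calls to the robot, and variables do not carry over. Pictures are saved under pics/ and viewed, at most 10 in all, crops included, and the job is handed in when it is done.

Besides the shell and the picture viewer there is one more tool, called after "Call:" as name(argument=value, ...) on one line, values as JSON. drive_tool: Moves the arm, as the interface text tells. Its arguments: {"type":"object","properties":{"steps":{"type":"array"}},"required":["steps"]}

```bash
mkdir -p pics; python3 - <<'E'
from workcell import robot
import cv2
s=robot.state();print(s)
for n in("top","scene"):
    c=robot.camera_params(n);print(n,c)
    cv2.imwrite(f"pics/{n}0.png",robot.get_image(n)[:,:,::-1])
E
```

```text
{'time': 0.0, 'q': array([-1.06644755e+00,  3.85552674e-01,  6.61859634e-03, -5.16430589e-04,
       -1.19401185e+00, -2.58581097e-01]), 'qd': array([ 7.42216791e-04, -1.24561094e-03,  5.68557747e-04, -5.44681276e-04,
       -3.38394499e-05,  1.60860179e-03]), 'effort': array([-2.58975870e-04, -3.92289162e+01,  1.88401669e+01,  4.18628186e+00,
       -4.50529173e-03,  8.18956039e-06]), 'position': array([ 151.92800171, -605.64096676,  230.21852176]), 'ee_rot': array([ 0.38473941, -3.11758551, -0.00341419]), 'contact_force': array([0.89334714, 0.41785988, 0.83142534]), 'ft_torque': array([-0.01809171,  0.02246055, -0.04080711]), 'grasp_force': 0.0, 'opening': 85.56479864124206}
top {'K': array([[506.84975274,   0.        , 321.17666456],
       [  0.        , 506.84975274, 205.31824009],
       [  0.        ,   0.        ,   1.        ]]), 'extrinsics': array([[-2.19650268e-02,  9.96384082e-01, -8.20749617e-02,
         4.87852598e+02],
       [-9.99757795e-01, -2.17780330e-02,  3.17296860e-03,
        -1.81622334e+01],
       [ 1.37406417e-03,  8.21247771e-02,  9.96621108e-01,
         1.57979110e+03],
       [ 0.00000000e+00,  0.00000000e+00,  0.00000000e+00,
         1.00000000e+00]])}
scene {'K': array([[414.5680391 ,   0.        , 310.68448117],
       [  0.        , 414.5680391 , 203.53100599],
       [  0.        ,   0.        ,   1.        ]]), 'extrinsics': array([[ 2.52778478e-01, -5.43789438e-01,  8.00247517e-01,
         1.43339128e+03],
       [ 9.67389411e-01,  1.55857141e-01, -1.99665420e-01,
        -2.30192945e+02],
       [-1.61483436e-02,  8.24622095e-01,  5.65453475e-01,
         6.71263313e+02],
       [ 0.00000000e+00,  0.00000000e+00,  0.00000000e+00,
         1.00000000e+00]])}
```

View pics/top0.png

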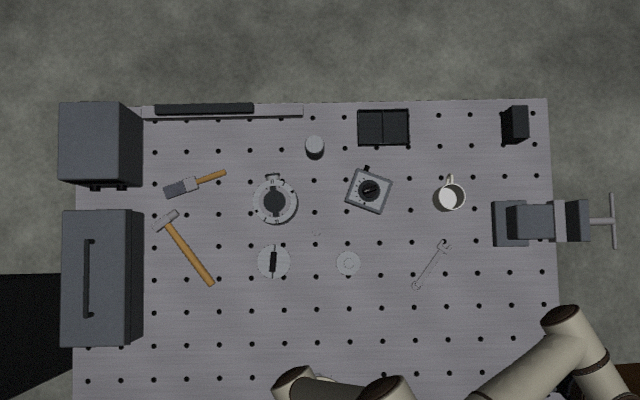

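The top view shows the pot at about (275,201), the bayonet lid at (274,262), the dial at (369,188), the plain lid at (348,263), and a faint socket near (317,235). I'll enlarge it and cast rays.

```bash
cat > h.py <<'E'
import numpy as np, cv2
from workcell import robot
def cast(n,px,z,c=None):
    c=c or robot.camera_params(n); E=c["extrinsics"]; d=np.linalg.inv(c["K"])@[px[0],px[1],1]
    r=E[:3,:3]@[d[0],-d[1],-d[2]]; o=E[:3,3]
    return (o+r*(z-o[2])/r[2]).round(1)
def proj(n,p,c=None):
    c=c or robot.camera_params(n); E=c["extrinsics"]; q=E[:3,:3].T@(np.array(p,float)-E[:3,3])
    v=c["K"]@[q[0],-q[1],-q[2]]; return v[:2]/v[2]
E
python3 - <<'E'
from h import *
i=cv2.imread("pics/top0.png")[155:290,240:410]
cv2.imwrite("pics/top0c.png",cv2.resize(i,None,fx=4.4,fy=4.4,interpolation=cv2.INTER_CUBIC))
for k,px,z in(("lid",(274,262),34),("pot",(275,201),85),("knob",(369,188),75),("plain",(348,263),20),("sock",(317,235),32)):print(k,cast("top",px,z))
E
```

```text
lid [445.9 123.7  34. ]
pot [626.8 113.5  85. ]
knob [ 660.6 -166.9   75. ]
plain [ 437.5 -101.3   20. ]
sock [524.8  -8.4  32. ]
```

View pics/top0c.png

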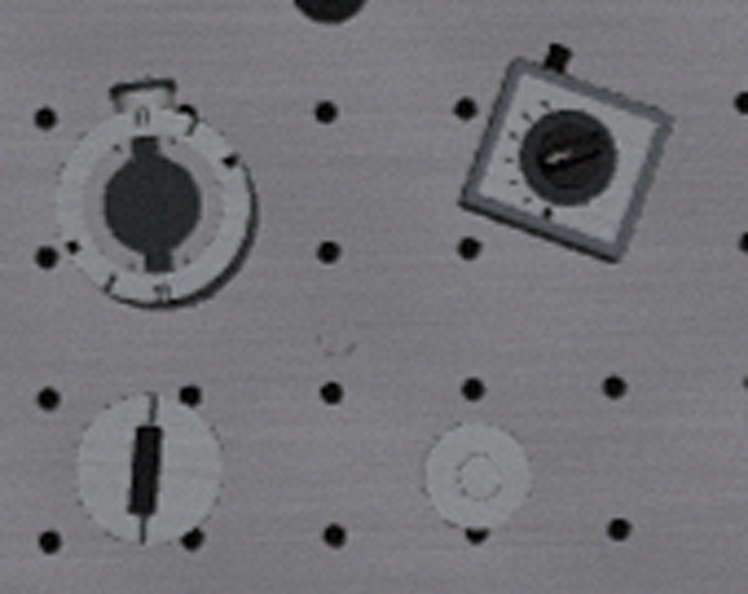

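The crop shows:
- **Dial:** the white line points left and slightly towards the robot, with the off square at (547,213).
- **Pot:** the slots are marked by double lines at (142,117) and (162,292).
- **Lid:** the bar is nearly vertical, at (145,470).

I'll go above the dial while turning the tool by −90°.

Call:
drive_tool(steps=[[[1,0.86,0],-0.9,60],[[1,0.86,0],-0.9,60],[[1,0.86,0],-0.9,60],[[1,0.86,0],-0.9,60],[[1,0.86,0],-0.9,60],[[1,0.86,0],-0.9,60],[[1,0.86,0],-0.9,60],[[1,0.86,0],-0.9,60],[[1,0.86,0],-0.9,60],[[1,0.86,0],-0.9,60],[[1,0.86,0],-0.9,60],[[1,0.86,0],-0.9,60],[[1,0.86,0],-0.9,60],[[1,0.86,0],-0.9,60],[[1,0.86,0],-0.9,60],[[1,0.86,0],-0.9,60],[[1,0.86,0],-0.9,60],[[1,0.86,0],-0.9,60],[[1,0.86,0],-0.9,60],[[1,0.86,0],-0.9,60]])

```text
time: 2.6
position: [552.4, -261.4, 230.7]
ee_rot: [-1.523, -2.746, 0.0]
contact_force: [1.3, -0.9, 1.1]
opening: 51.6
grasp_force: 0.0
```

Call:
drive_tool(steps=[[[1,1,0],-1,60],[[1,1,0],-1,60],[[1,1,0],-1,60],[[1,1,0],-1,60],[[1,0.7,0],-0.5,60],[[0.4,0,0],0,60],[[0,0,0],0,60]])

```text
time: 3.48
position: [659.9, -168.4, 230.5]
ee_rot: [-1.931, -2.476, 0.001]
contact_force: [-0.3, -0.3, 0.5]
opening: 51.1
grasp_force: 0.0
```

```bash
python3 - <<'E'
from h import *
s=robot.state();print(s["time"],s["position"],s["ee_rot"],s["opening"])
c=robot.camera_params("wrist");print(c)
np.savez("w1.npz",**c)
cv2.imwrite("pics/w1.png",robot.get_image("wrist")[:,:,::-1])
E
```

```text
3.475 [ 659.94053998 -168.4453501   230.51486929] [-1.93129214e+00 -2.47631453e+00  1.25710201e-03] 51.12022948982725
{'K': array([[302.30268642,   0.        , 317.79909261],
       [  0.        , 302.30268642, 200.27827647],
       [  0.        ,   0.        ,   1.        ]]), 'extrinsics': array([[ 9.69801392e-01, -2.33694947e-01, -6.97992235e-02,
         6.41495242e+02],
       [ 2.43885590e-01,  9.26554940e-01,  2.86383941e-01,
        -9.69539186e+01],
       [-2.25366445e-03, -2.94758569e-01,  9.55569101e-01,
         3.74209534e+02],
       [ 0.00000000e+00,  0.00000000e+00,  0.00000000e+00,
         1.00000000e+00]])}
```

View pics/w1.png

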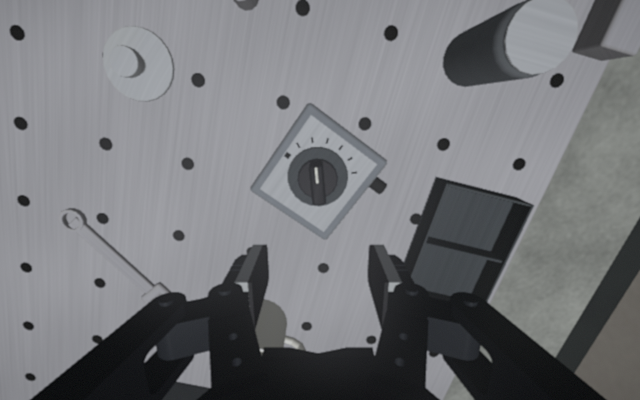

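The wrist view shows the dial at (318,177), with its bar about vertical in the image and the white line at the upper end, (317,174). The square mark is at (288,155). I'll measure these by mask and triangulate the height from two views.

```bash
python3 - <<'E'
from h import *
w=dict(np.load("w1.npz"));t=robot.camera_params("top")
def disc(f,x0,y0,x1,y1,th):
    g=cv2.imread(f,0)[y0:y1,x0:x1]; m=(g<th).astype(np.uint8)
    n,l,st,ce=cv2.connectedComponentsWithStats(m); k=1+st[1:,4].argmax()
    c=max(cv2.findContours((l==k).astype(np.uint8),cv2.RETR_EXTERNAL,cv2.CHAIN_APPROX_NONE)[0],key=cv2.contourArea)
    e=cv2.fitEllipse(c); return np.array(e[0])+[x0,y0],e[1],e[2]
a=disc("pics/w1.png",275,140,362,212,95);b=disc("pics/top0.png",355,176,383,203,100);print(a,b)
for z in(45,50,55,60,65):print(z,cast("top",b[0],z,t),cast("wrist",a[0],z,w), a[1][0]/302*(374-z)/.95)
sq=cast("wrist",(288,155),40,w);print("sq",sq)
i=cv2.imread("pics/w1.png")[95:250,245:395];cv2.imwrite("pics/w1c.png",cv2.resize(i,None,fx=4,fy=3.8*4/3.8,interpolation=cv2.INTER_CUBIC)[:600])
E
```

```text
(array([317.26481628, 175.86531067]), (57.09148025512695, 58.114524841308594), 93.24022674560547) (array([368.44239426, 190.19098759]), (21.557193756103516, 22.613574981689453), 158.4140625)
45 [ 657.3 -168.    45. ] [ 658.  -168.2   45. ] 65.46914257210446
50 [ 656.8 -167.5   50. ] [ 657.8 -167.1   50. ] 64.47417080049192
55 [ 656.2 -167.    55. ] [ 657.5 -166.    55. ] 63.4791990288794
60 [ 655.7 -166.5   60. ] [ 657.3 -165.    60. ] 62.484227257266866
65 [ 655.1 -166.1   65. ] [ 657.  -163.9   65. ] 61.48925548565433
sq [ 621.2 -154.3   40. ]
```

View pics/w1c.png

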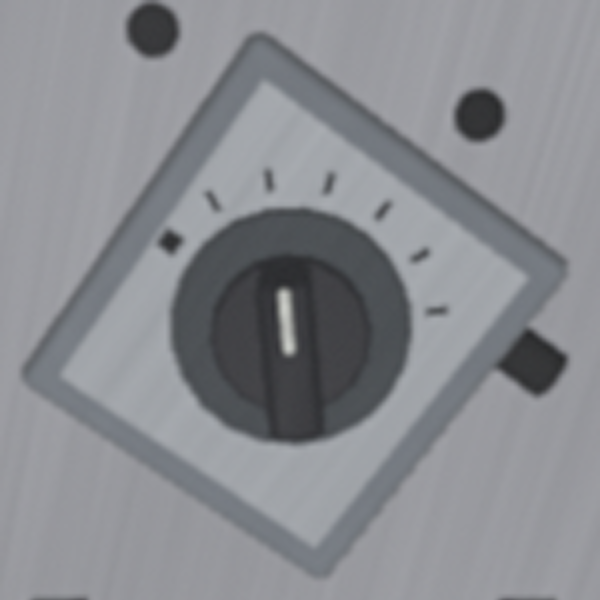

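```bash
python3 - <<'E'
from h import *
w=dict(np.load("w1.npz"));p=lambda x,y:(245+x/4,95+y/4)
for z in(65,70,75,80,85):
    a=cast("wrist",p(285,258),z,w);b=cast("wrist",p(297,438),z,w);m=(a+b)/2;d=b-a
    print(z,a,b,m,np.hypot(*d[:2]),np.degrees(np.arctan2(-d[1],-d[0])))
for z in (42,45,50,55):
    l=cast("wrist",p(211,335),z,w);r=cast("wrist",p(371,335),z,w);print(z,(l+r)/2,np.hypot(*(l-r)[:2]))
s=cast("wrist",p(170,241),40,w);print(s,np.degrees(np.arctan2(s[1]+167.5,s[0]-657.5)))
R=cv2.Rodrigues(robot.state()["ee_rot"])[0];print("yaw y",np.degrees(np.arctan2(R[1,1],R[0,1])))
E
```

```text
65 [ 651.8 -147.5   65. ] [ 666.8 -193.8   65. ] [ 659.3  -170.65   65.  ] 48.66918943232978 107.95098038959087
70 [ 651.7 -146.7   70. ] [ 666.3 -192.3   70. ] [ 659.  -169.5   70. ] 47.88026733425785 107.75378934928176
75 [ 651.5 -145.8   75. ] [ 665.9 -190.7   75. ] [ 658.7  -168.25   75.  ] 47.15262452928784 107.78170533050026
80 [ 651.3 -145.    80. ] [ 665.5 -189.1   80. ] [ 658.4  -167.05   80.  ] 46.32979602804227 107.84832311541152
85 [ 651.2 -144.2   85. ] [ 665.1 -187.6   85. ] [ 658.15 -165.9    85.  ] 45.571592028367846 107.75904107288632
42 [ 659.5 -171.9   42. ] 44.96620953560564
45 [ 659.35 -171.25   45.  ] 44.65086785270803
50 [ 659.1  -170.15   50.  ] 43.92322847879014
55 [ 658.8 -169.    55. ] 43.31697126993068
[ 620.7 -154.8   40. ] 160.96000044920714
yaw y 14.068751149025573
```

Dial axis is about (658,−167.5), disc top z≈50, so the grip height is about 73. The bar lies at 107.8°, and off is at 161°, 53° anticlockwise. I'll descend to TCP z≈58, close, and turn.

Call:
drive_tool(steps=[[[-0.1,0.05,-1],0.9,60],[[0,0,-1],0,60],[[0,0,-1],0,60],[[0,0,-1],0,60],[[0,0,-1],0,50],[[0,0,-1],0,50],[[0,0,-1],0,50],[[0,0,-1],0,50],[[0,0,-0.6],0,50],[[0,0,0],0,0],[[0,0,0],0,0],[[0,0,0],0,0],[[0,0,0],0,0],[[0,0,0],0,0],[[0,0,0],0,0]])

```text
time: 5.4
position: [658.8, -167.4, 60.1]
ee_rot: [1.852, 2.535, 0.001]
contact_force: [2.0, -1.0, 0.7]
opening: 13.1
grasp_force: 61.4
```

Call:
drive_tool(steps=[[[0,0,0],0.8,0],[[0,0,0],0.8,0],[[0,0,0],0.8,0],[[0,0,0],0.8,0],[[0,0,0],0.8,0],[[0,0,0],0.8,0],[[0,0,0],0.8,0],[[0,0,0],0.8,0],[[0,0,0],0.8,0],[[0,0,0],0.8,0],[[0,0,0],0.8,0],[[0,0,0],0.8,0],[[0,0,0],0.8,0],[[0,0,0],0.8,0],[[0,0,0],0.8,0],[[0,0,0],0.8,0],[[0,0,0],0,0]])

```text
time: 7.52
position: [658.6, -167.6, 60.1]
ee_rot: [0.58, 3.086, 0.0]
contact_force: [0.3, -1.0, 2.5]
opening: 12.9
grasp_force: 61.7
```

```bash
python3 - <<'E'
from h import *
s=robot.state();R=cv2.Rodrigues(s["ee_rot"])[0];print("yaw y",np.degrees(np.arctan2(R[1,1],R[0,1])),s["ft_torque"],s["contact_force"],s["opening"],s["position"])
E
```

```text
yaw y 68.72685236701929 [-0.64030769 -0.33653497 -0.74832938] [ 0.27978287 -1.01052645  2.45635922] 12.921034643257219 [ 658.58519638 -167.62516746   60.05664825]
```

Torque −0.75 N m against 0.04 N m of friction means the dial is against the stop. I'll release, rise and check.

Call:
drive_tool(steps=[[[0,0,0],0,50],[[0,0,0],0,60],[[0,0,0],0,60],[[0,0,0.5],0,60],[[0,0,1],0,60],[[0,0,1],0,60],[[0,0,1],0,60],[[0,0,1],0,60],[[0,0,1],0,60],[[0,0,1],0,60],[[0,0,1],0,60]])

```text
time: 8.9
position: [658.1, -167.2, 210.9]
ee_rot: [0.575, 3.088, 0.0]
contact_force: [0.1, -0.4, -0.1]
opening: 51.4
grasp_force: 0.0
```

```bash
python3 - <<'E'
from h import *
s=robot.state();print(s["time"],s["position"])
c=robot.camera_params("wrist");np.savez("w2.npz",**c)
i=robot.get_image("wrist")[:,:,::-1];cv2.imwrite("pics/w2.png",i)
u=proj("wrist",(658,-167.5,70),c).astype(int);print(u)
i=i[max(0,u[1]-80):u[1]+70,u[0]-90:u[0]+90];cv2.imwrite("pics/w2c.png",cv2.resize(i,None,fx=3,fy=3,interpolation=cv2.INTER_CUBIC))
E
```

```text
8.9 [ 658.06711307 -167.17307822  210.88363468]
[319 187]
```

View pics/w2c.png

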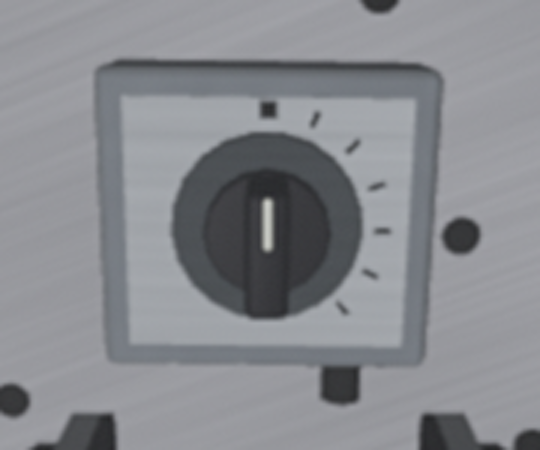

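The dial's white line (268,220) points straight at the square (268,110), so it is off. Now over the lid.

Call:
drive_tool(steps=[[[-0.5,1,0],0.3,60],[[-0.7,1,0],0.3,60],[[-0.7,1,0],0.3,60],[[-0.7,1,0],0.3,60],[[-0.8,1,0],0.3,60],[[-0.8,1,0],0.3,60],[[-0.8,1,0],0.3,60],[[-0.8,1,0],0.3,60],[[-0.8,1,0],0.3,60],[[-0.8,1,0],0.3,60],[[-0.8,1,0],0.3,60],[[-0.8,1,0],0.3,60],[[-0.8,1,0],0.3,60],[[-0.6,1,0],0.4,60],[[0,0.6,0],0,60],[[0,0,0],0,60]])

```text
time: 10.95
position: [450.5, 125.4, 209.5]
ee_rot: [0.106, 3.139, 0.0]
contact_force: [-0.4, 0.8, 0.3]
opening: 51.4
grasp_force: 0.0
```

```bash
python3 - <<'E'
from h import *
s=robot.state();print(s["time"],s["position"]);R=cv2.Rodrigues(s["ee_rot"])[0];print("yaw y",np.degrees(np.arctan2(R[1,1],R[0,1])))
c=robot.camera_params("wrist");np.savez("w3.npz",**c)
cv2.imwrite("pics/w3.png",robot.get_image("wrist")[:,:,::-1])
E
```

```text
10.95 [450.50618416 125.40888187 209.51035621]
yaw y 86.13476416912232
```

View pics/w3.png

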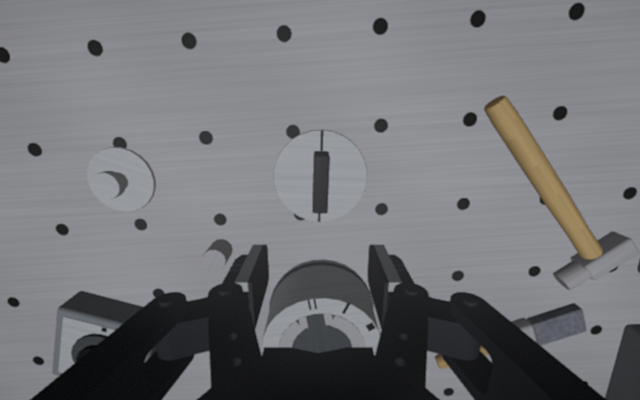

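The wrist view shows the lid disc centred near (320,176), pointer ends near (321,131) and (319,221), and the pot at the bottom (320,330). I'll measure the lid's centre and angle.

```bash
python3 - <<'E'
from h import *
w=dict(np.load("w3.npz"));t=robot.camera_params("top")
g=cv2.imread("pics/w3.png",0)
bar=np.argwhere(g[125:225,305:338]<70)[:,::-1]+[305,125]
lo=bar[bar[:,1]<148].mean(0);hi=bar[bar[:,1]>216].mean(0)
dk=[p for p in bar]; print(len(bar),lo,hi)
# disc ellipse from edges: bright region
m=((g[120:232,265:376]>0)).astype(np.uint8)
e=cv2.Canny(cv2.GaussianBlur(g,(3,3),0),20,60)
yy,xx=np.nonzero(e);r=np.hypot(xx-320.5,yy-176);k=(r>41)&(r<50)
el=cv2.fitEllipse(np.stack([xx[k],yy[k]],1).astype(np.float32));print(el)
print("disc ctr",cast("wrist",el[0],26,w), el[1][0]/302*348/0.95)
a=cast("wrist",lo,26,w);b=cast("wrist",hi,26,w);d=b-a;print(a,b,"lid ang",np.degrees(np.arctan2(d[1],d[0])))
# bar, top edge columns
for y in (165,180,195):
    x=bar[bar[:,1]==y][:,0];print(y,x.min(),x.max())
    print(cast("wrist",(x.mean(),y),60,w))
# top view: lid/pot lines
P=lambda x,y:(240+x/4.4,155+y/4.4)
for n,q1,q2,z in(("lid",(143,543),(153,395),26),("pot",(162,292),(142,117),85)):
    a=cast("top",P(*q1),z,t);b=cast("top",P(*q2),z,t);d=b-a;print(n,(a+b)/2,np.degrees(np.arctan2(d[1],d[0])))
E
```

```text
880 [321.3 138.4] [319.  218.5]
((319.68853759765625, 175.37155151367188), (90.95826721191406, 93.08851623535156), 44.14450454711914)
disc ctr [447.1 126.1  26. ] 110.32930285725372
[407.1 130.4  26. ] [497.8 122.   26. ] lid ang -5.291241085923225
165 314 328
[429.4 128.3  60. ]
180 314 327
[444.4 126.9  60. ]
195 314 326
[459.8 125.4  60. ]
lid [447.1 125.5  26. ] -4.7170597664259635
pot [625.55 114.85  85.  ] 5.638775953359821
```

Call:
drive_tool(steps=[[[-0.17,0.03,-1],-0.33,60],[[0,0,-1],0,60],[[0,0,-1],0,60],[[0,0,-1],0,60],[[0,0,-1],0,60],[[0,0,-1],0,60],[[0,0,-1],0,60],[[0,0,-1],0,60],[[0,0,-0.75],0,60],[[0,0,0],0,0],[[0,0,0],0,0],[[0,0,0],0,0],[[0,0,0],0,0],[[0,0,0],0,0],[[0,0,0],0,0]])

```text
time: 12.88
position: [447.3, 125.6, 34.9]
ee_rot: [0.143, 3.137, 0.001]
contact_force: [1.5, -1.1, 2.5]
opening: 14.9
grasp_force: 59.4
```

Gripped (14.9 mm opening). I'll lift, turn about +10.8° towards the pot's slot angle, and move past the pot so the wrist camera sees it.

Call:
drive_tool(steps=[[[0,0,0.5],0,0],[[0,0,1],0,0],[[0,0,1],0,0],[[0,0,1],0,0],[[0,0,1],0,0],[[0.5,0,1],0,0],[[0.9,0,1],0.3,0],[[1,0,1],0.3,0],[[1,0,1],0.3,0],[[1,-0.1,0.5],0.3,0],[[1,-0.1,0],0.3,0],[[1,-0.1,0],0.3,0],[[1,-0.1,0],0.3,0],[[1,-0.1,0],0.3,0],[[1,0,0],0.3,0],[[1,0,0],0,0],[[1,0,0],0,0],[[1,0,0],0,0],[[1,0,0],0,0],[[0,0,0],0,0]])

```text
time: 15.38
position: [714.3, 115.3, 212.2]
ee_rot: [0.151, -3.134, 0.0]
contact_force: [-0.8, -0.5, -3.3]
opening: 15.0
grasp_force: 58.8
```

```bash
python3 - <<'E'
from h import *
s=robot.state();print(s["time"],s["position"],s["opening"],s["contact_force"]);R=cv2.Rodrigues(s["ee_rot"])[0];print("yaw y",np.degrees(np.arctan2(R[1,1],R[0,1])))
c=robot.camera_params("wrist");np.savez("w4.npz",**c)
cv2.imwrite("pics/w4.png",robot.get_image("wrist")[:,:,::-1])
print(proj("wrist",(625.5,114.9,85),c))
E
```

```text
15.375 [714.28348469 115.33402298 212.22657646] 15.045743595440147 [-0.80584563 -0.50017461 -3.28987845]
yaw y 95.51704826447971
[329.23433856  92.18741063]
```

View pics/w4.png

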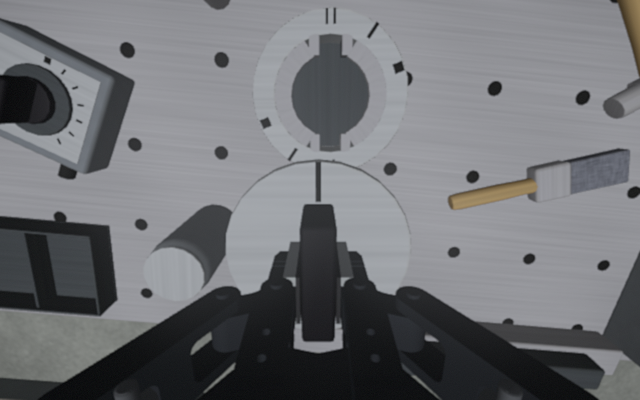

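The wrist view shows the pot rim centred near (330,93), slots at (331,40) and (330,142), the near double line at (331,15), and the held lid with its pointer at (318,162–200).

```bash
python3 - <<'E'
from h import *
w=dict(np.load("w4.npz"));g=cv2.imread("pics/w4.png",0)
C=lambda p,z:cast("wrist",p,z,w)
b=cv2.GaussianBlur(g,(3,3),0)
print("row25",g[16,318:345]); 
def dark(y,x0,x1,th):
    x=np.arange(x0,x1)[g[y,x0:x1]<th];return (x.min(),x.max(),x.mean()) if len(x) else None
for y in (10,14,18,40,44,48,140,144,148):print(y,dark(y,312,352,95))
# hole circle: edge radius search via rays from the centre
def ring(c,r0,r1,th,up):
    pts=[]
    for a in np.radians(np.arange(0,360,3)):
        r=np.arange(r0,r1,.25);x=c[0]+r*np.cos(a);y=c[1]+r*np.sin(a)
        v=cv2.remap(b.astype(np.float32),x.astype(np.float32)[None],y.astype(np.float32)[None],1)[0]
        d=np.gradient(v)*up;k=d.argmax()
        if d[k]>th:pts.append((x[k],y[k],a))
    return np.array(pts,np.float32)
h=ring((330,94),32,46,2,1)
W=np.array([C(p[:2],85)[:2] for p in h])
def circ(W):
    for _ in range(6):
        A=np.c_[2*W,np.ones(len(W))];s=np.linalg.lstsq(A,(W**2).sum(1),rcond=None)[0];r=np.sqrt(s[2]+s[0]**2+s[1]**2)
        e=np.abs(np.hypot(*(W-s[:2]).T)-r);W=W[e<max(1,1.5*np.median(e))]
    return s[:2],r,len(W)
print("hole",circ(W))
o=ring((330,90),68,88,2,-1);o=o[o[:,1]<150];W=np.array([C(p[:2],85)[:2] for p in o]);print("outer",circ(W))
# lid disc top: z = 212.2-34.9+26
z=212.2-34.9+26
l=ring((318,245),80,102,2,-1);l=l[(l[:,1]<235)];W=np.array([C(p[:2],z)[:2] for p in l]);print("lid",circ(W))
for y in(168,180,192):print(dark(y,310,326,100))
E
```

```text
row25 [158 158 158 158 158 161 157 128  74  74 138 159 160 161 156 113  52  82
 141 159 159 159 157 158 158 158 159]
10 (np.int64(326), np.int64(335), np.float64(330.5))
14 (np.int64(326), np.int64(335), np.float64(330.5))
18 (np.int64(326), np.int64(335), np.float64(330.5))
40 (np.int64(320), np.int64(341), np.float64(330.5))
44 (np.int64(320), np.int64(341), np.float64(330.5))
48 (np.int64(320), np.int64(341), np.float64(330.5))
140 (np.int64(320), np.int64(339), np.float64(329.5))
144 (np.int64(320), np.int64(351), np.float64(330.5238095238095))
148 (np.int64(320), np.int64(339), np.float64(329.5))
hole (array([628.08021239, 115.7914318 ]), np.float64(33.02797699068624), 102)
outer (array([632.35432166, 121.97745666]), np.float64(60.49424602918767), 7)
lid (array([716.46423216, 113.79515836]), np.float64(51.228645556705985), 45)
(np.int64(316), np.int64(320), np.float64(318.0))
(np.int64(316), np.int64(320), np.float64(318.0))
(np.int64(316), np.int64(320), np.float64(318.0))
```

```bash
python3 - <<'E'
from h import *
w=dict(np.load("w4.npz"));C=lambda p,z:cast("wrist",p,z,w)
for n,a,b,z in(("pot",(330.7,14),(329.8,145),85),("pot2",(330.7,14),(330.6,44),85),("lid",(318,165),(318,198),203.3)):
    a=C(a,z);b=C(b,z);d=b-a;print(n,a,b,np.degrees(np.arctan2(d[1],d[0])))
    c=np.array([628.1,115.8]);
    if n!="lid":d=c-a[:2];print("to hole centre",np.degrees(np.arctan2(d[1],d[0])))
R=np.array(cv2.Rodrigues(robot.state()["ee_rot"])[0]);print(R[:,1])
E
```

```text
pot [567.5 109.8  85. ] [669.4 120.1  85. ] 5.771824395122107
to hole centre 5.654420822640698
pot2 [567.5 109.8  85. ] [588.8 112.1  85. ] 6.1629888691155745
to hole centre 5.654420822640698
lid [667.  109.3 203.3] [684.5 111.  203.3] 5.548466293718075
[-9.63935436e-02  9.95343294e-01  1.08472007e-04]
```

Pot hole at (628.1,115.8) with r=33.0 mm, matching the given size. Slot angle is 5.7° and lid angle 5.5°. Hole relative to lid is about (−88,+1.5), and the seated TCP z should be about 102. I'll go over it and lower gently.

Call:
drive_tool(steps=[[[-0.9,0.06,0],0.05,0],[[-1,0,0],0,0],[[-1,0,0],0,0],[[-1,0,-0.4],0,0],[[-0.49,0,-1],0,0],[[0,0,-1],0,0],[[0,0,-1],0,0],[[0,0,-0.8],0,0],[[0,0,-0.2],0,0],[[0,0,0],0,0],[[0,0,-0.1],0,0],[[0,0,-0.1],0,0],[[0,0,-0.1],0,0],[[0,0,-0.1],0,0],[[0,0,0],0,0]])

```text
time: 17.3
position: [626.8, 116.6, 118.0]
ee_rot: [0.158, -3.137, 0.0]
contact_force: [-0.4, -0.0, -3.5]
opening: 15.0
grasp_force: 58.7
```

Call:
drive_tool(steps=[[[0,0,-0.1],0,0],[[0,0,-0.1],0,0],[[0,0,-0.1],0,0],[[0,0,0],0,0]])

```text
time: 17.8
position: [626.7, 116.6, 112.0]
ee_rot: [0.158, -3.137, 0.0]
contact_force: [0.8, 0.4, -2.6]
opening: 14.9
grasp_force: 58.7
```

It's entering freely. I'll continue to the seat.

Call:
drive_tool(steps=[[[0,0,-0.1],0,0],[[0,0,-0.1],0,0],[[0,0,-0.1],0,0],[[0,0,-0.1],0,0],[[0,0,0],0,0]])

```text
time: 18.42
position: [626.7, 116.5, 104.0]
ee_rot: [0.158, -3.137, 0.0]
contact_force: [0.3, -0.2, -2.3]
opening: 15.1
grasp_force: 58.7
```

Call:
drive_tool(steps=[[[0,0,-0.1],0,0],[[0,0,0],0,0]])

```text
time: 18.68
position: [626.8, 116.6, 102.2]
ee_rot: [0.158, -3.137, 0.0]
contact_force: [0.7, -0.6, -2.3]
opening: 15.0
grasp_force: 58.7
```

Call:
drive_tool(steps=[[[0,0,-0.1],0,0],[[0,0,0],0,0]])

```text
time: 18.92
position: [627.0, 116.7, 101.9]
ee_rot: [-0.159, 3.137, -0.0]
contact_force: [-4.0, -0.5, 6.2]
opening: 15.1
grasp_force: 59.9
```

Seated at z=101.9 with light contact. I'll twist clockwise in stages.

Call:
drive_tool(steps=[[[0,0,0],-0.5,0],[[0,0,0],-0.5,0],[[0,0,0],-0.5,0],[[0,0,0],-0.5,0],[[0,0,0],-0.5,0],[[0,0,0],-0.5,0],[[0,0,0],-0.5,0],[[0,0,0],-0.5,0],[[0,0,0],0,0]])

```text
time: 20.05
position: [628.9, 117.4, 101.9]
ee_rot: [0.279, 3.124, 0.003]
contact_force: [0.3, 1.0, 4.9]
opening: 15.0
grasp_force: 59.9
```

```bash
cat >s.py <<'E'
from h import *
s=robot.state();R=cv2.Rodrigues(s["ee_rot"])[0];print(s["time"],"yaw y",np.degrees(np.arctan2(R[1,1],R[0,1])),s["ft_torque"],s["contact_force"],s["opening"],s["position"])
E
python3 s.py
```

```text
20.05 yaw y 79.78091214394985 [0.28250378 0.12866321 0.15223075] [0.30385533 0.95733168 4.94089545] 14.990603659222844 [628.87166111 117.44954145 101.92848699]
```

Call:
drive_tool(steps=[[[0,0,0],-0.5,0],[[0,0,0],-0.5,0],[[0,0,0],-0.5,0],[[0,0,0],-0.5,0],[[0,0,0],-0.5,0],[[0,0,0],-0.5,0],[[0,0,0],-0.5,0],[[0,0,0],-0.5,0],[[0,0,0],-0.5,0],[[0,0,0],0,0],[[0,0,0],0,0]])

```text
time: 21.42
position: [628.9, 117.6, 101.9]
ee_rot: [0.764, 3.043, 0.004]
contact_force: [0.5, 1.5, 5.6]
opening: 14.8
grasp_force: 60.0
```

```bash
python3 s.py; python3 - <<'E'
from h import *
c=robot.camera_params("wrist");np.savez("w5.npz",**c)
i=robot.get_image("wrist")[:,:,::-1];cv2.imwrite("pics/w5.png",i)
cv2.imwrite("pics/w5c.png",cv2.resize(i[130:380,180:460],None,fx=2.4,fy=2.4,interpolation=cv2.INTER_CUBIC))
E
```

```text
21.425 yaw y 61.8061844574262 [0.32829273 0.11519451 0.18575663] [0.54297731 1.54886996 5.57154425] 14.843224112455497 [628.87476968 117.56190671 101.94831675]
```

View pics/w5c.png

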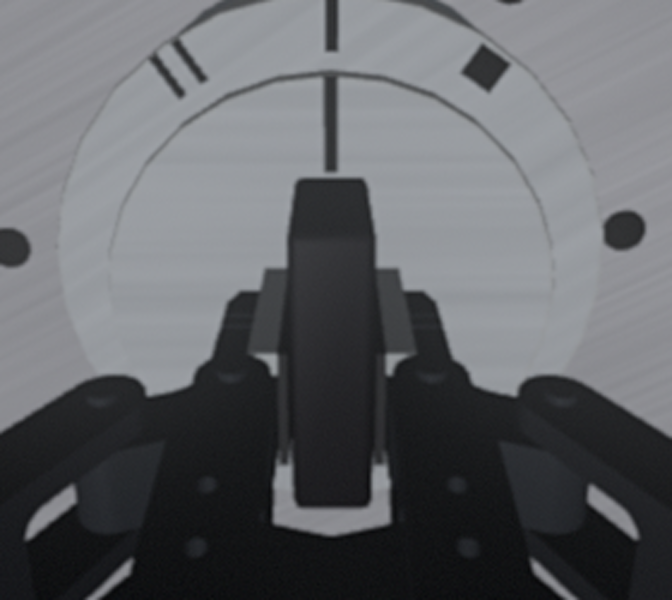

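The lid pointer (331,125) lines up with the single-line rim mark (332,25) to within about half a degree. The lid is flush on the rim and still gripped. Handing in.

```bash
python3 -c "
from workcell import robot
print(robot.job_done())"
```

```text
the job is handed in; nothing more can be done
None
```

The fan dial is at its off stop, and the bayonet lid is fully seated, twisted to the single-line mark without reaching the click, and still gripped there; I handed the job in at about 21.5 s, and no verdict came back.

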